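# Switch on the round lamp from under the shelf lip

### The job

Two clip-on lamps stand on the small steel shelf in the parts store, each with a push-up switch hidden below the shelf behind its front lip. Switch on the lamp with the round shade by pushing its switch fully up from underneath. Leave the long bar lamp's switch and the dial gauge on the shelf alone.

Things in the scene. Friction and masses are not known exactly. Their poses are not given: they have to be found in the camera images.
- round_switch (a joint): push-up switch (m) of the round lamp: 0 = down, off; 0.010 = fully up, on. It slides straight up, resists with 3 N friction and stays where left; starts at 0 to 0.002. The lamp (conical aluminium shade 100 mm across, 315 to 365 mm above the table, on a thin stem 60 mm behind the switch) stands on the shelf. The shelf is 600 mm wide, 170 deep, on 4 corner posts, open beneath and in front
- round_tip (a point): lowest point of the round lamp's switch, a white ball 28 mm wide on a 16 mm stem; at value 0 it is 152 mm above the table, 20 mm behind the lip's front face. Lip: 4 mm sheet, 190 to 220 mm above the table. z up, x level into the shelf, square to the lip, y along the lip. A shut gripper tilted 45 degrees, fingers pointing down and into the shelf, fits under the lip and lifts the ball
- bar_switch (a joint): the identical push-up switch of the other lamp, whose head is a long aluminium bar 140 mm along the lip, same units; 170 to 210 mm to the left or right of the round lamp's switch along the lip. To be left down (it starts between 0 and 0.002)
- gauge_center (a point): centre of the loose black dial gauge with a white face, 56 mm in diameter and 34 mm high, lying face up on the shelf between the two lamps, about 80 mm behind the lip

How it is judged:
By the outcome, as a careful person would: the job done as asked, in the order asked, and still so for the second after the job is handed in, with the robot touching nothing.
It also fails if it takes over 37 s, if anything falls off the work surface, if the arm or the gripper's body presses on something with over 40 N, if the wrist force passes 120 N, or if a joint passes its speed limit or range.

### The arm

A 6-joint arm with a two-finger parallel gripper is mounted at the origin on the work surface. World frame = base frame: x ahead of the robot, y to its left, z up, the work surface at z = 0. Lengths are in m, angles in rad, forces in N, time in s.
With the tool pointing down it reaches from about 0.3 to 0.75 m from the base axis. Payload 8.5 kg.
Tool frame: the origin (TCP) lies midway between the tips of the shut fingers; the grasp point (between the pads) lies 19 mm behind it; z points along the fingers, y is the direction in which the jaws open and shut (so a half turn about z gives the same grasp; the last joint's range is limited). The gripper opens to 88 mm and grips with 3 to 60 N. Pads are 18 mm wide; open, the fingers measure 123 mm over their backs; the gripper's body (75 mm by 187 mm) begins 45 mm behind the grasp point.
Start: joints at [1.104, 0.381, 1.297, -0, 1.464, -0.215], TCP at [0.137, 0.533, 0.215] pointing down, gripper open.
Joint ranges: [-3.11, 3.11], [-0.89, 2.33], [0.22, 2.48], [-1.42, 4.56], [0.17, 2.85], [-2.88, 2.88]. Speed limits (rad/s): [2.39, 2.39, 3.14, 3.14, 3.14, 3.14].

### API

Orientations are given as a unit quaternion [x, y, z, w].
In Python, from plant import * gives the robot as it stands.
- The arm moves only by the tool drive_tool, never from a script. Its argument "series" is a list of rows, each a list of 3 entries, a list of its own where there are three numbers: the opening, from -1 (shut) to 1 (fully open), so that 0 is half open, then the shift along the tool's x, y, z in cm, then the turn, a rotation vector about the tool's x, y, z in degrees. A call has 1 to 10 rows; each row shifts and turns the pose as measured when the row begins, along the tool's axes as they then stand; what a row does not reach is not made up. A row lasts 1/8 s, in which the tool goes at most 62.5 mm and 10.7 degrees, less where a joint would pass 70% of its speed; a pose out of reach is approached as far as the arm can. A call is refused whole if a number of a shift passes 6.25 or a number of a turn 10.7, either way. A call with a gripper value outside its range is refused whole. The fingers move at their own pace and stop on an object; "newtons" is the grip in N (left out, the last holds). Time passes only in rows, so rows that do not move let the fingers close. It gives the time, the measured TCP pose, the force and the opening at its end, in the units of the state.
- observe(): the state, without advancing time (a new reading comes with each control period).
- snapshot(name): name is "scene" or "side" or "wrist"; returns a dict with "img" (400x640x3 uint8, red, green, blue), "vfov" (degrees; the focal length in pixels is half the picture's height over the tangent of half this angle, whatever the lens; pixels are square), "cx", "cy" (the principal point, pixels), "R" (3x3) and "t" (3): a world point X has camera coordinates R X + t; the wrist camera has in their place "T_tool_cam" (4x4, takes a point from camera to tool coordinates, whose origin is the TCP and whose axes are the flange's). Camera axes: x right, y down, z forward; pixel columns grow to the right and rows downward; lengths in m; the calibration is good to about 2 mm. A picture is of the moment at which its call begins: read the wrist's pose just before it. There is no depth.
- sign_off(): hands the job in, once; it reports no verdict.
The state is a dict: "t": time; "joints": joint angles; "qd": joint speeds; "tau": joint torques, N m; "position": TCP position; "tcp_rot": TCP orientation; "force": force on the tool from outside, world axes, zero at the start; "wrist_torque": the same for the moment, N m; "width": opening from 0.0 (shut) to 1.0 (fully open).
Only numpy, scipy, OpenCV 4.12 (cv2) and the standard library are available. Lean on these libraries where they do the work, as an engineer would, in place of code of your own. Each camera call takes 0.05 s, during which the arm holds its last target. There are 200 camera calls.

## Working session

There is one attempt and no reset: what is moved stays moved. The work goes in short steps, Python scripts to look and compute and a tool call to move; the robot and the scene stay as the last step left them, time stands still between calls to the robot, and variables do not carry over. Pictures are saved under pics/ and viewed, about 8 in all and at most 12, crops included, and the job is handed in when it is done.

Besides the shell and the picture viewer there is one more tool, called after "Emit:" by a JSON object that holds its "op" and its "data", one argument or row to a line. drive_tool: Moves the arm, as the interface text tells. Its arguments: {"type":"object","properties":{"series":{"type":"array"},"newtons":{"type":"number"}},"required":["series"]}

```bash
mkdir -p pics; python3 - <<'E'
from plant import *
import cv2,numpy as np,pickle
s=observe();print(s)
a=[]
for n in("scene","side","wrist"):
    d=snapshot(n);pickle.dump(d,open(f"pics/{n}.pkl","wb"));cv2.imwrite(f"pics/{n}0.png",d["img"][:,:,::-1]);print(n,{k:np.round(v,3).tolist() for k,v in d.items() if k!="img"})
E
```

```text
{'t': 0.0, 'joints': array([ 1.10370330e+00,  3.81220574e-01,  1.29825869e+00,  2.16975692e-05,
        1.46358187e+00, -2.15308240e-01]), 'qd': array([-0.00037078, -0.00133381,  0.00144141, -0.00132039, -0.00036786,
        0.00200314]), 'tau': array([-8.87187002e-05, -4.37934995e+01, -2.24557275e+01,  7.13235629e-02,
        3.52524687e-02, -1.02212985e-04]), 'position': array([0.13688199, 0.53237658, 0.21442529]), 'tcp_rot': array([ 1.25561239e-01,  9.92085599e-01, -6.88303866e-04, -2.55854087e-04]), 'force': array([ 0.0746256 ,  0.59303883, -0.59246236]), 'wrist_torque': array([ 0.03508986, -0.04563139,  0.02176423]), 'width': 0.9995709558261887}
scene {'vfov': 52.796, 'cx': 319.71, 'cy': 200.673, 'R': [[-0.485, 0.874, 0.01], [0.539, 0.308, -0.784], [-0.688, -0.375, -0.621]], 't': [0.277, -0.155, 1.206]}
side {'vfov': 52.496, 'cx': 324.712, 'cy': 199.22, 'R': [[-0.903, -0.43, -0.021], [-0.218, 0.498, -0.84], [0.372, -0.753, -0.543]], 't': [0.556, 0.325, 0.549]}
wrist {'vfov': 68.845, 'cx': 318.037, 'cy': 200.104, 'T_tool_cam': [[0.0, -0.964, -0.266, 0.068], [1.0, 0.0, -0.0, -0.001], [0.0, -0.266, 0.964, -0.17], [0.0, 0.0, 0.0, 1.0]]}
```

View pics/scene0.png

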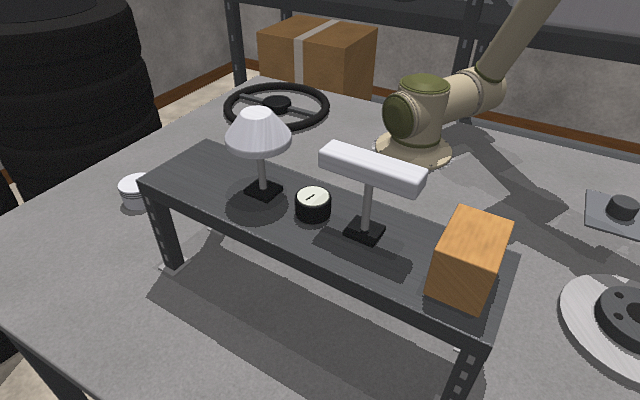

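View pics/side0.png

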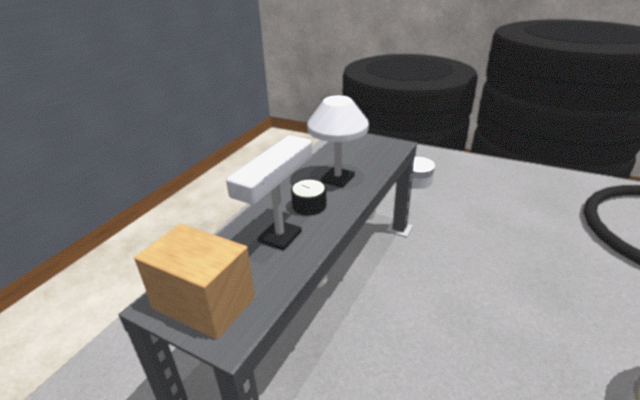

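The scene view shows the round lamp's shade at (258,130), its foot at (263,188), the bar lamp's foot at (364,232) and the gauge at (312,200). In the side view the feet are at (338,177) and (279,236), the gauge is at (309,195), and there may be a switch ball at (325,280). I'll cast these onto the shelf-top plane.

```bash
cat >h.py <<'E'
import numpy as np,pickle
def cam(d,pos=None,q=None):
    f=200/np.tan(np.radians(d["vfov"]/2))
    if "R" in d: R,t=np.array(d["R"]),np.array(d["t"])
    else:
        from scipy.spatial.transform import Rotation as Ro
        T=np.eye(4);T[:3,:3]=Ro.from_quat(q).as_matrix();T[:3,3]=pos
        M=np.linalg.inv(T@np.array(d["T_tool_cam"]));R,t=M[:3,:3],M[:3,3]
    return f,d["cx"],d["cy"],R,t
def ray(c,u,v):
    f,cx,cy,R,t=c;r=R.T@np.array([(u-cx)/f,(v-cy)/f,1]);return -R.T@t,r/np.linalg.norm(r)
def plane(c,u,v,z):
    o,r=ray(c,u,v);return o+r*(z-o[2])/r[2]
def proj(c,X):
    f,cx,cy,R,t=c;p=R@np.array(X)+t;return np.array([cx+f*p[0]/p[2],cy+f*p[1]/p[2]])
def tri(rs):
    A=np.zeros((3,3));b=np.zeros(3)
    for o,r in rs:
        P=np.eye(3)-np.outer(r,r);A+=P;b+=P@o
    return np.linalg.solve(A,b)
def ld(n): return pickle.load(open(f"pics/{n}.pkl","rb"))
E
python3 - <<'E'
from h import *
np.set_printoptions(precision=3,suppress=True)
S=cam(ld("scene"));D=cam(ld("side"))
print("cams",ray(S,0,0)[0],ray(D,0,0)[0])
for n,a,b in[("round foot",(263,188),(338,177)),("bar foot",(364,230),(279,236)),("gauge",(313,195),(309,188)),("cornerRfar",(207,140),(415,145)),("cnr",(522,255),(235,360)),("cn3",(490,345),(123,317)),("cn4",(140,183),(352,136)),("shade top",(257,113),(339,101))]:
    z=.254 if n=="gauge" else .365 if n=="shade top" else .22
    print(n,plane(S,*a,z),plane(D,*b,z),tri([ray(S,*a),ray(D,*b)]))
for z in(.152,.166): print("ball?",plane(D,325,280,z))
E
```

```text
cams [1.048 0.257 0.625] [0.368 0.491 0.582]
round foot [ 0.616 -0.086  0.22 ] [ 0.626 -0.088  0.22 ] [ 0.623 -0.081  0.225]
bar foot [0.628 0.104 0.22 ] [0.635 0.103 0.22 ] [0.632 0.106 0.224]
gauge [0.63  0.018 0.254] [0.63  0.016 0.254] [0.629 0.017 0.254]
cornerRfar [ 0.541 -0.276  0.22 ] [ 0.535 -0.271  0.22 ] [ 0.537 -0.28   0.216]
cnr [0.566 0.316 0.22 ] [0.57  0.299 0.22 ] [0.568 0.31  0.226]
cn3 [0.732 0.305 0.22 ] [0.722 0.307 0.22 ] [0.727 0.305 0.215]
cn4 [ 0.708 -0.276  0.22 ] [ 0.671 -0.263  0.22 ] [ 0.689 -0.307  0.198]
shade top [ 0.628 -0.075  0.365] [ 0.619 -0.077  0.365] [ 0.622 -0.081  0.362]
ball? [0.567 0.094 0.152]
ball? [0.561 0.107 0.166]
```

View pics/wrist0.png

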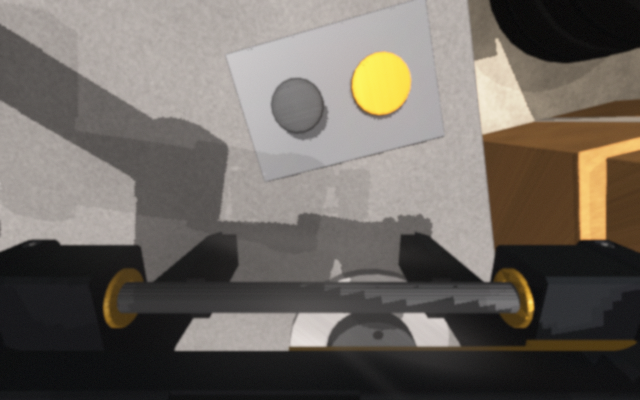

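The geometry fits: the lip runs along y with about 2.8° of yaw, inward normal n≈(0.999,-0.05). The feet are 0.188 m apart, with the round lamp on the robot's right. The round ball should be near (0.563,-0.080). I'll shut the fingers and move towards a point in front of the lip.

Emit:
{"op": "drive_tool", "data": {
  "series": [
    [-1,[-3.9,-4.2,-0.3],[0,0,0]],
    [-1,[-3.9,-4.2,-0.3],[0,0,0]],
    [-1,[-3.9,-4.2,-0.3],[0,0,0]],
    [-1,[-3.9,-4.2,-0.3],[0,0,0]],
    [-1,[-3.9,-4.2,-0.3],[0,0,0]],
    [-1,[-3.9,-4.2,-0.3],[0,0,0]],
    [-1,[-3.9,-4.2,-0.3],[0,0,0]],
    [-1,[-3.9,-4.2,-0.3],[0,0,0]],
    [-1,[-3.9,-4.2,-0.3],[0,0,0]],
    [-1,[-3.9,-4.2,-0.3],[0,0,0]]
  ],
  "newtons": 20
}}

```text
t: 1.4
position: [0.4162, 0.0155, 0.2449]
tcp_rot: [0.122, 0.992, -0.001, 0.0]
force: [1.0, -0.1, 0.3]
width: 0.008
```

Emit:
{"op": "drive_tool", "data": {
  "series": [
    [-1,[-2.8,-4.2,0],[0,0,0]],
    [-1,[-2.8,-4.2,0],[0,0,0]],
    [-1,[0,0,0],[0,0,-5.6]],
    [-1,[0,0,0],[0,0,-5.6]],
    [-1,[0,0,0],[0,-9,0]],
    [-1,[0,0,0],[0,-9,0]],
    [-1,[0,0,0],[0,-9,0]],
    [-1,[0,0,0],[0,-9,0]],
    [-1,[0,0,0],[0,-9,0]],
    [-1,[0,0,0],[0,0,0]]
  ]
}}

```text
t: 2.65
position: [0.4519, -0.0861, 0.2428]
tcp_rot: [0.022, 0.925, -0.009, 0.379]
force: [0.7, -0.4, 0.6]
width: 0.004
```

```bash
python3 - <<'E'
from plant import *
import cv2,numpy as np,pickle
from scipy.spatial.transform import Rotation as Ro
s=observe();R=Ro.from_quat(s["tcp_rot"]).as_matrix();print(s["t"],s["joints"].round(2),s["position"].round(4),s["force"].round(1));print(R.round(3))
d=snapshot("wrist");d["p"]=s["position"];d["q"]=s["tcp_rot"];pickle.dump(d,open("pics/w1.pkl","wb"));cv2.imwrite("pics/w1.png",d["img"][:,:,::-1])
E
```

```text
2.65 [-0.74 -0.08  2.03  0.77  0.69 -2.74] [ 0.4519 -0.0861  0.2428] [ 0.7 -0.4  0.6]
[[-0.712  0.048  0.7  ]
 [ 0.035  0.999 -0.033]
 [-0.701  0.001 -0.713]]
```

View pics/w1.png

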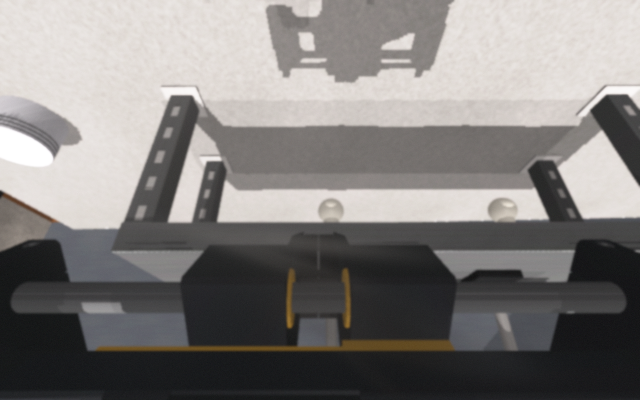

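The wrist view is upside-down. The round switch's ball is at (330,209), the bar switch's at (502,209), and the lip runs across at v≈222–250. I'll measure the ball.

```bash
python3 - <<'E'
from h import *
import cv2
np.set_printoptions(precision=4,suppress=True)
d=ld("w1");c=cam(d,d["p"],d["q"]);im=d["img"]
print("cam",ray(c,0,0)[0])
g=im[190:226,300:360].astype(int)
for v in (197,203,208,213,218): print(v,im[v,312:350:2].mean(1).astype(int))
print(im[190:230,330].mean(1).astype(int))
for n,(u,v) in dict(round=(330.5,210),bar=(502.5,210)).items():
    for z in(.166,.168):print(n,z,plane(c,u,v,z))
n=np.array([.9988,-.05,0])
for X in ([.563,-.080,.166],[.563,-.080,.152],[.567,-.08,.166],[.543,-.079,.19],[.543,-.079,.22]):print(X,proj(c,X))
print("lip bottom",plane(c,200,221,.19),plane(c,450,221,.19))
E
python3 -c "
import cv2;i=cv2.imread('pics/w1.png')[180:260,280:380];cv2.imwrite('pics/w1c.png',cv2.resize(i,None,fx=7,fy=7,interpolation=2))"
```

```text
cam [ 0.2847 -0.0789  0.3162]
197 [220 220 217 220 221 222 222 218 213 208 208 216 220 222 223 222 222 224
 221]
203 [217 219 221 219 195 158 157 180 191 195 192 183 165 156 173 212 221 221
 220]
208 [216 216 216 186 154 160 164 169 172 175 173 169 169 165 160 166 206 215
 215]
213 [221 219 216 190 169 176 183 186 190 195 196 190 186 183 176 175 206 216
 216]
218 [219 221 221 219 202 189 183 174 170 170 170 169 173 186 194 209 215 216
 215]
[183 210 219 222 222 222 219 208 186 163 157 166 180 195 209 214 203 183
 175 181 185 189 193 195 195 197 194 182 170 164 157 142 114  91  80  79
  78  79  78  80]
round 0.166 [ 0.5659 -0.0786  0.166 ]
round 0.168 [ 0.5622 -0.0786  0.168 ]
bar 0.166 [0.575  0.1088 0.166 ]
bar 0.168 [0.5711 0.1063 0.168 ]
[0.563, -0.08, 0.166] [329.2128 208.7533]
[0.563, -0.08, 0.152] [328.967  197.6142]
[0.567, -0.08, 0.166] [329.266  210.4898]
[0.543, -0.079, 0.19] [330.4102 220.5732]
[0.543, -0.079, 0.22] [331.1031 249.6178]
lip bottom [ 0.5378 -0.2072  0.19  ] [0.5496 0.0386 0.19  ]
```

View pics/w1c.png

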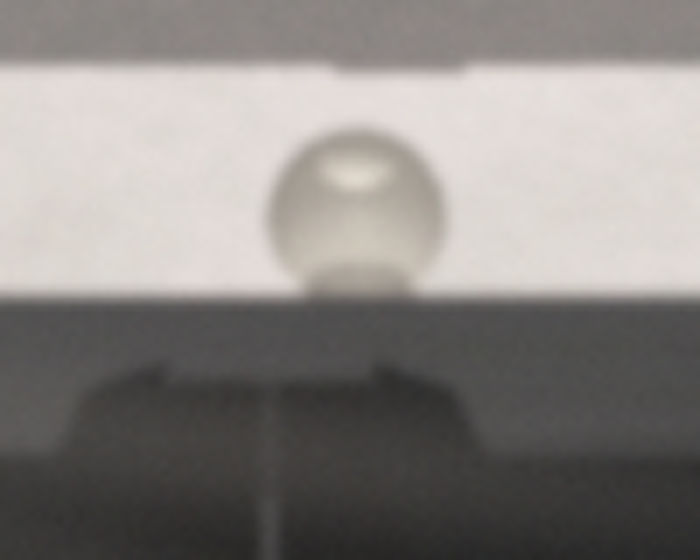

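Ball centre is about (0.565,-0.0785,0.166), which agrees with the stem estimate and the given height. Next: go down below ball height, then part of the way in.

Emit:
{"op": "drive_tool", "data": {
  "series": [
    [-1,[2.6,0.4,2.65],[0,0,0]],
    [-1,[2.6,0.4,2.65],[0,0,0]],
    [-1,[2.6,0.4,2.65],[0,0,0]],
    [-1,[0,0,0],[0,0,0]],
    [-1,[-2.1,0,2.1],[0,0,0]],
    [-1,[-2.1,0,2.1],[0,0,0]],
    [-1,[0,0,0],[0,0,0]]
  ]
}}

```text
t: 3.58
position: [0.533, -0.0654, 0.1656]
tcp_rot: [0.028, 0.933, -0.014, 0.358]
force: [-0.2, -0.2, -0.7]
width: 0.004
```

```bash
cat > st.py <<'E'
from plant import *
import numpy as np,sys,cv2,pickle
from scipy.spatial.transform import Rotation as Ro
np.set_printoptions(precision=4,suppress=True)
s=observe();R=Ro.from_quat(s["tcp_rot"]).as_matrix();print(s["t"],s["joints"].round(2),s["position"],s["force"].round(1))
g=np.array(eval(sys.argv[1]));print(R.round(3).tolist(),"to goal, tool cm",R.T@(g-s["position"])*100)
if len(sys.argv)>2:
    d=snapshot("wrist");d["p"]=s["position"];d["q"]=s["tcp_rot"];pickle.dump(d,open(f"pics/{sys.argv[2]}.pkl","wb"));cv2.imwrite(f"pics/{sys.argv[2]}.png",d["img"][:,:,::-1])
E
python3 st.py "[.553,-.078,.132]" w2
```

```text
3.575 [-0.49  0.2   1.99  0.83  0.38 -2.69] [ 0.533  -0.0654  0.1656] [-0.2 -0.2 -0.7]
[[-0.742, 0.062, 0.668], [0.041, 0.998, -0.046], [-0.669, -0.007, -0.743]] to goal, tool cm [ 0.7118 -1.1151  3.8958]
```

Emit:
{"op": "drive_tool", "data": {
  "series": [
    [-1,[2.2,0,-2.0],[0,0,0]],
    [-1,[1.2,-0.6,1.2],[0,-1,0]],
    [-1,[1.2,-0.4,1.2],[0,-1,0]],
    [-1,[0,0,0],[0,-1,0]],
    [-1,[0,0,0],[0,0,0]]
  ]
}}

```text
t: 4.25
position: [0.5076, -0.0643, 0.1597]
tcp_rot: [0.032, 0.93, -0.019, 0.366]
force: [0.3, 0.8, 0.1]
width: 0.008
```

```bash
python3 st.py "[.553,-.078,.132]" w3
```

```text
4.25 [-0.52  0.17  2.07  1.    0.35 -2.88] [ 0.5076 -0.0643  0.1597] [0.3 0.8 0.1]
[[-0.729, 0.073, 0.68], [0.045, 0.997, -0.058], [-0.683, -0.012, -0.731]] to goal, tool cm [-1.4845 -1.0017  5.1971]
```

View pics/w3.png

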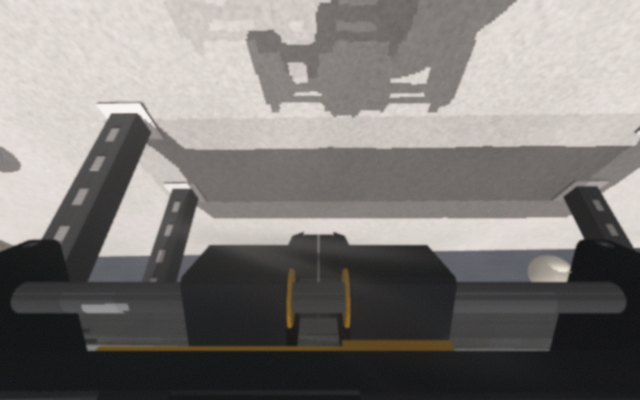

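Joint 6 sits at its −2.88 limit, so the motion was cut short. The arm is still clear of the shelf. I'll back off along the tool axis and give the tool a half turn, which keeps the same finger axis and leaves j6 mid-range.

Emit:
{"op": "drive_tool", "data": {
  "series": [
    [-1,[0,0,-3],[0,0,0]],
    [-1,[0,0,-3],[0,0,0]],
    [-1,[0,0,0],[0,0,10.6]],
    [-1,[0,0,0],[0,0,10.6]],
    [-1,[0,0,0],[0,0,10.6]],
    [-1,[0,0,0],[0,0,10.6]],
    [-1,[0,0,0],[0,0,10.6]],
    [-1,[0,0,0],[0,0,10.6]],
    [-1,[0,0,0],[0,0,10.6]],
    [-1,[0,0,0],[0,0,10.6]]
  ]
}}

```text
t: 5.55
position: [0.465, -0.0599, 0.2064]
tcp_rot: [0.657, 0.658, 0.236, 0.281]
force: [0.4, -0.6, -0.1]
width: 0.004
```

Emit:
{"op": "drive_tool", "data": {
  "series": [
    [-1,[0,0,0],[0,0,10.6]],
    [-1,[0,0,0],[0,0,10.6]],
    [-1,[0,0,0],[0,0,10.6]],
    [-1,[0,0,0],[0,0,10.6]],
    [-1,[0,0,0],[0,0,10.6]],
    [-1,[0,0,0],[0,0,10.6]],
    [-1,[0,0,0],[0,0,10.6]],
    [-1,[0,0,0],[0,0,10.6]],
    [-1,[0,0,0],[0,0,0]]
  ]
}}

```text
t: 6.68
position: [0.4646, -0.0589, 0.2075]
tcp_rot: [0.93, 0.035, 0.364, 0.044]
force: [-0.3, -0.6, -0.2]
width: 0.005
```

```bash
python3 st.py "[.465,-.0735,.132]"
```

```text
6.675 [-0.58 -0.    2.08  0.75  0.5   0.35] [ 0.4646 -0.0589  0.2075] [-0.3 -0.6 -0.2]
[[0.733, 0.032, 0.68], [0.097, -0.994, -0.057], [0.673, 0.108, -0.731]] to goal, tool cm [-5.193   0.6343  5.6358]
```

Emit:
{"op": "drive_tool", "data": {
  "series": [
    [-1,[0,0,0],[0,1,4.5]],
    [-1,[0,0,0],[0,1,4.5]],
    [-1,[-1.7,0.5,1.9],[0,0,0]],
    [-1,[-1.7,0.5,1.9],[0,0,0]],
    [-1,[-1.7,0.5,1.9],[0,0,0]],
    [-1,[0,0,0],[0,0,0]]
  ]
}}

```text
t: 7.42
position: [0.4684, -0.0746, 0.1338]
tcp_rot: [0.923, -0.026, 0.384, 0.02]
force: [0.1, -0.4, 0.2]
width: 0.007
```

```bash
python3 st.py "[.553,-.078,.132]"
```

```text
7.425 [-0.64  0.19  2.23  1.53  0.39 -0.39] [ 0.4684 -0.0746  0.1338] [ 0.1 -0.4  0.2]
[[0.704, -0.064, 0.707], [-0.033, -0.998, -0.057], [0.709, 0.017, -0.705]] to goal, tool cm [ 5.8392 -0.2035  6.1279]
```

Emit:
{"op": "drive_tool", "data": {
  "series": [
    [-1,[1.45,-0.05,1.5],[0,0,0]],
    [-1,[1.45,-0.05,1.5],[0,0,0]],
    [-1,[1.45,-0.05,1.5],[0,0,0]],
    [-1,[0,0,0],[0,0,0]]
  ]
}}

```text
t: 7.92
position: [0.5335, -0.0765, 0.1371]
tcp_rot: [0.922, -0.022, 0.386, 0.022]
force: [-0.3, 0.8, -0.2]
width: 0.007
```

```bash
python3 st.py "[.553,-.078,.132]"
```

```text
7.925 [-0.53  0.27  2.07  1.39  0.32 -0.17] [ 0.5335 -0.0765  0.1371] [-0.3  0.8 -0.2]
[[0.702, -0.057, 0.71], [-0.023, -0.998, -0.057], [0.712, 0.024, -0.702]] to goal, tool cm [1.0082 0.0278 1.7491]
```

Emit:
{"op": "drive_tool", "data": {
  "series": [
    [-1,[0.5,0,0.9],[0,0,0]],
    [-1,[0.5,0,0.9],[0,0,0]],
    [-1,[0,0,0],[0,0,0]]
  ]
}}

```text
t: 8.3
position: [0.5535, -0.0775, 0.1322]
tcp_rot: [0.922, -0.021, 0.386, 0.023]
force: [-1.0, 0.6, 0.3]
width: 0.004
```

```bash
python3 st.py "[.553,-.078,.146]" w4; python3 -c "
from plant import *;import cv2
cv2.imwrite('pics/side4.png',cv2.resize(snapshot('side')['img'][60:320,220:520,::-1],None,fx=2,fy=2))"
```

```text
8.3 [-0.5   0.31  2.03  1.39  0.3  -0.15] [ 0.5535 -0.0775  0.1322] [-1.   0.6  0.3]
[[0.701, -0.056, 0.711], [-0.021, -0.998, -0.058], [0.713, 0.025, -0.701]] to goal, tool cm [ 0.95    0.0833 -1.0024]
```

View pics/side4.png

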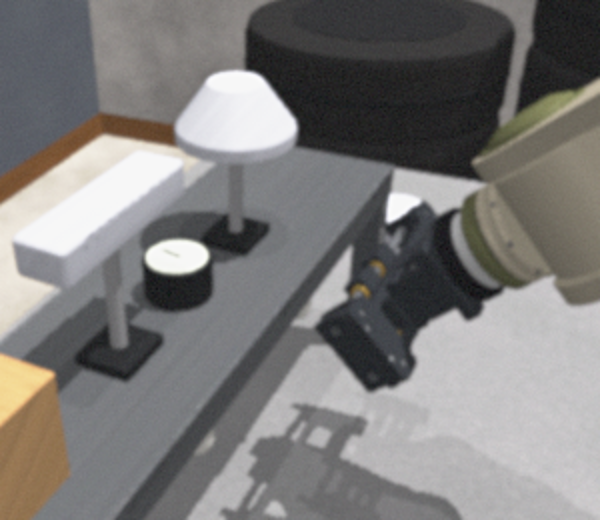

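The crop shows the gripper tilted in front of and under the lip, below the round lamp. The round ball is just visible near (315,305) and the bar ball at (205,440). Lifting in small steps.

Emit:
{"op": "drive_tool", "data": {
  "series": [
    [-1,[0.35,0,-0.35],[0,0,0]],
    [-1,[0.35,0,-0.35],[0,0,0]],
    [-1,[0.2,0,-0.2],[0,0,0]],
    [-1,[0,0,0],[0,0,0]]
  ]
}}

```text
t: 8.9
position: [0.5517, -0.077, 0.1448]
tcp_rot: [0.922, -0.021, 0.385, 0.022]
force: [0.3, 0.0, -0.2]
width: 0.003
```

```bash
python3 st.py "[.553,-.078,.158]"
```

```text
8.9 [-0.5   0.28  2.01  1.25  0.31 -0.  ] [ 0.5517 -0.077   0.1448] [ 0.3  0.  -0.2]
[[0.702, -0.056, 0.709], [-0.022, -0.998, -0.058], [0.711, 0.025, -0.702]] to goal, tool cm [ 1.0279  0.1234 -0.829 ]
```

Emit:
{"op": "drive_tool", "data": {
  "series": [
    [-1,[0.25,0.05,-0.2],[0,0,0]],
    [-1,[0.25,0.05,-0.2],[0,0,0]]
  ]
}}

```text
t: 9.15
position: [0.5521, -0.0779, 0.1511]
tcp_rot: [0.923, -0.021, 0.385, 0.022]
force: [0.2, -0.3, 0.0]
width: 0.008
```

Emit:
{"op": "drive_tool", "data": {
  "series": [
    [-1,[0.25,0,-0.2],[0,0,0]],
    [-1,[0.15,0,-0.15],[0,0,0]]
  ]
}}

```text
t: 9.4
position: [0.5526, -0.0778, 0.1569]
tcp_rot: [0.922, -0.021, 0.385, 0.022]
force: [1.5, -0.4, -1.1]
width: 0.01
```

Emit:
{"op": "drive_tool", "data": {
  "series": [
    [-1,[0.15,0,-0.15],[0,0,0]],
    [-1,[0.1,0,-0.1],[0,0,0]]
  ]
}}

```text
t: 9.65
position: [0.5525, -0.0777, 0.1607]
tcp_rot: [0.922, -0.021, 0.385, 0.022]
force: [-0.5, 0.1, 0.6]
width: -0.0
```

```bash
python3 st.py "[.553,-.078,.160]"
```

```text
9.65 [-0.5   0.25  1.99  1.09  0.33  0.17] [ 0.5525 -0.0777  0.1607] [-0.5  0.1  0.6]
[[0.703, -0.056, 0.709], [-0.022, -0.998, -0.057], [0.711, 0.024, -0.703]] to goal, tool cm [-0.018   0.0273  0.0891]
```

No clear contact force yet. I'll check the ball and tip in a zoomed side view.

```bash
python3 - <<'E'
from plant import *
from h import *
import cv2
d=snapshot('side');c=cam(d);s=observe()
cv2.imwrite('pics/s5.png',cv2.resize(d['img'][170:260,340:450,::-1],None,fx=7,fy=7,interpolation=cv2.INTER_CUBIC))
print(s["position"],s["force"])
for X in([.565,-.0785,.166],[.565,-.0785,.176],s["position"],[.545,-.0775,.19]):print(X,(proj(c,X)-[340,170])*7)
E
```

```text
[ 0.55256708 -0.07770031  0.16090214] [ 0.45371541 -0.29075128  0.90990773]
[0.565, -0.0785, 0.166] [190.95380966 295.68311059]
[0.565, -0.0785, 0.176] [192.36953146 263.38508219]
[ 0.55256708 -0.07770031  0.16090214] [234.93047134 324.88233155]
[0.545, -0.0775, 0.19] [268.63711779 236.97649307]
```

View pics/s5.png

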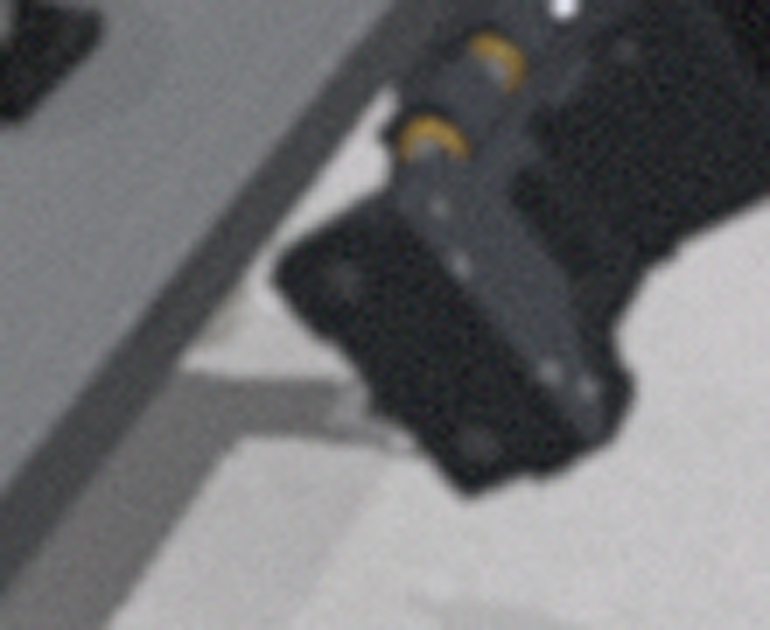

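The crop is too noisy to tell ball from tip near (225,315). I'll average several frames and enlarge.

```bash
cat > avg.py <<'E'
from plant import *
from h import *
import cv2,sys
s=observe();a=np.mean([snapshot('side')['img'].astype(float) for _ in range(10)],0)
np.save(f"pics/{sys.argv[1]}.npy",a);print(s["t"],s["position"].round(4),s["force"].round(2))
b=a[190:230,355:410,::-1];b=np.clip((b-40)*1.3,0,255).astype(np.uint8)
b=cv2.resize(b,None,fx=14,fy=14,interpolation=cv2.INTER_CUBIC)
c=cam(ld("side"));q=lambda X:tuple(int(v) for v in (proj(c,X)-[355,190])*14+7)
for X,k in(([.565,-.0785,.166],(0,0,255)),(s["position"],(0,255,0)),([.545,-.0775,.19],(255,0,0))):cv2.circle(b,q(X),3,k,-1)
cv2.imwrite(f"pics/{sys.argv[1]}.png",b)
E
python3 avg.py a1
```

```text
9.7 [ 0.5526 -0.0777  0.1609] [ 0.45 -0.29  0.91]
```

View pics/a1.png

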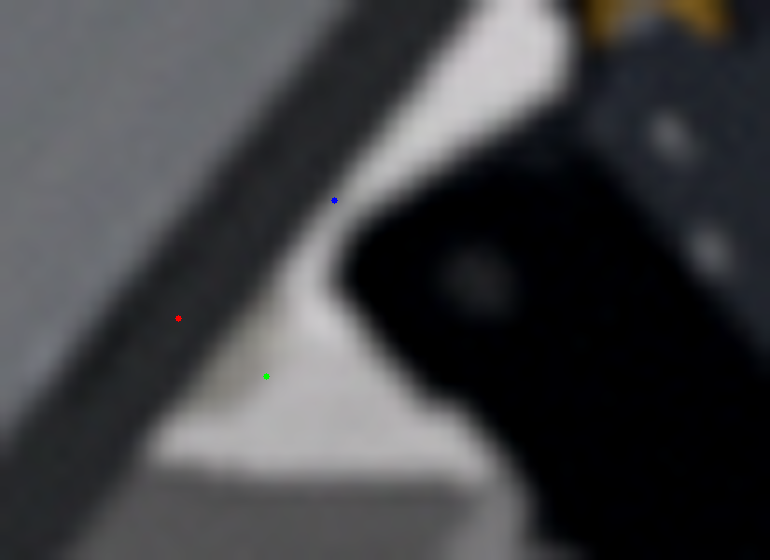

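```bash
python3 - <<'E'
from plant import *
from h import *
from scipy.spatial.transform import Rotation as Ro
np.set_printoptions(precision=1,suppress=True)
s=observe();R=Ro.from_quat(s["tcp_rot"]).as_matrix();c=cam(ld("side"))
def q(T):return (proj(c,s["position"]+R@np.array(T))-[355,190])*14+7
for sx in(-.0375,.0375):
  for y in(-.0935,0,.0935): print("body",sx,y,q([sx,y,-.064]))
for sx in(-.009,.009):
  for y in(-.0175,.0175):
    for z in(0,-.03): print("finger",sx,y,z,q([sx,y,z]))
a=np.load("pics/a1.npy");print(a.mean(2)[205:225:2,365:390:2].astype(int))
E
```

```text
body -0.0375 -0.0935 [546.8 877. ]
body -0.0375 0 [824.  413.8]
body -0.0375 0.0935 [1051.7   33.2]
body 0.0375 -0.0935 [113.5 356. ]
body 0.0375 0 [436.9 -61.1]
body 0.0375 0.0935 [ 702.  -403.1]
finger -0.009 -0.0175 0 [257.4 507.8]
finger -0.009 -0.0175 -0.03 [425.  418.8]
finger -0.009 0.0175 0 [363.5 359.5]
finger -0.009 0.0175 -0.03 [528.2 269.4]
finger 0.009 -0.0175 0 [167.5 399.6]
finger 0.009 -0.0175 -0.03 [332.8 307.1]
finger 0.009 0.0175 0 [276.9 254.6]
finger 0.009 0.0175 -0.03 [439.6 161.2]
[[127 104  71  67  72  70 115 146  93  49  38  36  38]
 [109  73  68  71  69  93 161 107  40  37  39  45  48]
 [ 78  64  70  70  79 146 171  77  33  36  41  58  63]
 [ 65  70  69  72 107 160 183 115  41  39  40  49  60]
 [ 68  71  69  97 141 170 192 174  88  36  39  36  40]
 [ 70  68  84 132 150 170 180 179 144  71  38  38  37]
 [ 70  74 117 140 158 177 181 179 176 140  66  42  35]
 [ 71 119 151 160 175 177 177 174 175 174 144 115  52]
 [105 165 176 176 177 177 177 176 176 179 181 171 112]
 [105 121 129 140 155 156 154 154 154 154 153 158 151]]
```

The tip is not where the side camera should show it (green dot). The whole gripper seems to sit about 40 mm further back along its axis than the reported TCP, and the ball is still down. I'll back out along the tool axis to where the scene camera sees the tips, and check.

Emit:
{"op": "drive_tool", "data": {
  "series": [
    [-1,[0,0,-4],[0,0,0]],
    [-1,[0,0,-4],[0,0,0]],
    [-1,[0,0,0],[0,0,0]]
  ]
}}

```text
t: 10.58
position: [0.4946, -0.0732, 0.2174]
tcp_rot: [0.923, -0.022, 0.384, 0.022]
force: [0.6, -0.4, -0.4]
width: 0.008
```

```bash
python3 - <<'E'
from plant import *
from h import *
from scipy.spatial.transform import Rotation as Ro
import cv2
np.set_printoptions(precision=1,suppress=True)
s=observe();R=Ro.from_quat(s["tcp_rot"]).as_matrix();print(s["t"],s["position"].round(4),s["joints"].round(2))
o=[]
for n in("scene","side"):
    a=np.mean([snapshot(n)['img'].astype(float) for _ in range(5)],0);c=cam(ld(n))
    p=proj(c,s["position"]);u0,v0=(p-[65,50]).astype(int)
    if n=="side":u0+=25
    b=np.ascontiguousarray(a[v0:v0+100,u0:u0+130,::-1]).clip(0,255).astype(np.uint8)
    b=cv2.resize(b,None,fx=3,fy=3,interpolation=cv2.INTER_CUBIC)
    for z,k in((0,(0,255,0)),(-.02,(255,0,0)),(-.04,(0,0,255))):
        q=(proj(c,s["position"]+R@[0,0,z])-[u0,v0])*3;cv2.circle(b,tuple(int(i) for i in q),2,k,-1);print(n,z,q)
    print(u0,v0);o.append(b)
cv2.imwrite("pics/tips.png",np.hstack(o))
E
```

```text
10.575 [ 0.5 -0.1  0.2] [-0.6  0.   2.   0.8  0.5  0.4]
scene 0 [196.8 151.9]
scene -0.02 [209.6 122.8]
scene -0.04 [222.4  93.8]
241 107
side 0 [121.1 150.3]
side -0.02 [148.6 135.1]
side -0.04 [177.2 119.2]
367 148
```

View pics/tips.png

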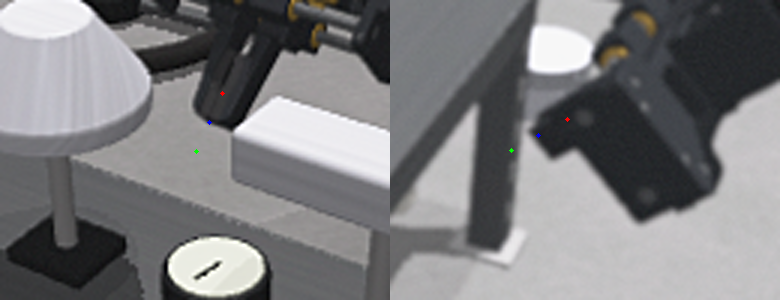

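The tips image shows the true finger end about 21 mm behind the reported TCP along the tool axis: near the blue dot in the scene view, (212,120), and near (540,138) in the side view. So I shift the goals by +21 mm along tool z: contact is expected at TCP≈(0.568,-0.080,0.131). Going down, then in.

Emit:
{"op": "drive_tool", "data": {
  "series": [
    [-1,[-2.4,0,2.4],[0,0,0]],
    [-1,[-2.4,0,2.4],[0,0,0]],
    [-1,[-2.4,0,2.4],[0,0,0]],
    [-1,[0,0,0],[0,0,0]]
  ]
}}

```text
t: 11.58
position: [0.4975, -0.0738, 0.1294]
tcp_rot: [0.923, -0.02, 0.384, 0.018]
force: [-0.0, 0.1, 0.4]
width: 0.008
```

```bash
python3 st.py "[.568,-.080,.118]"
```

```text
11.575 [-0.59  0.24  2.17  1.54  0.36 -0.37] [ 0.4975 -0.0738  0.1294] [-0.   0.1  0.4]
[[0.704, -0.051, 0.709], [-0.023, -0.999, -0.048], [0.71, 0.017, -0.704]] to goal, tool cm [4.1633 0.2416 5.83  ]
```

Emit:
{"op": "drive_tool", "data": {
  "series": [
    [-1,[1.0,0.1,1.5],[0,0,0]],
    [-1,[1.0,0.1,1.5],[0,0,0]],
    [-1,[1.0,0.05,1.5],[0,0,0]],
    [-1,[0.9,0,1.4],[0,0,0]],
    [-1,[0,0,0],[0,0,0]]
  ]
}}

```text
t: 12.2
position: [0.5704, -0.0806, 0.1204]
tcp_rot: [0.922, -0.02, 0.387, 0.018]
force: [0.1, 0.6, -0.3]
width: 0.001
```

```bash
python3 st.py "[.568,-.080,.118]"
```

```text
12.2 [-0.49  0.36  2.    1.46  0.3  -0.21] [ 0.5704 -0.0806  0.1204] [ 0.1  0.6 -0.3]
[[0.7, -0.052, 0.712], [-0.024, -0.998, -0.05], [0.714, 0.018, -0.7]] to goal, tool cm [-0.3354 -0.0534 -0.0076]
```

Emit:
{"op": "drive_tool", "data": {
  "series": [
    [-1,[0.25,0,-0.25],[0,0,0]],
    [-1,[0.25,0,-0.25],[0,0,0]],
    [-1,[0,0,0],[0,0,0]]
  ]
}}

```text
t: 12.58
position: [0.5691, -0.0801, 0.1297]
tcp_rot: [0.922, -0.021, 0.387, 0.018]
force: [0.9, 0.5, 0.4]
width: 0.007
```

Emit:
{"op": "drive_tool", "data": {
  "series": [
    [-1,[0.2,0,-0.2],[0,0,0]],
    [-1,[0.2,0,-0.2],[0,0,0]]
  ]
}}

```text
t: 12.82
position: [0.5679, -0.0798, 0.1351]
tcp_rot: [0.922, -0.021, 0.386, 0.018]
force: [-0.4, 0.5, -3.8]
width: 0.003
```

Emit:
{"op": "drive_tool", "data": {
  "series": [
    [-1,[0.2,0,-0.2],[0,0,0]],
    [-1,[0.15,0,-0.15],[0,0,0]]
  ]
}}

```text
t: 13.08
position: [0.5674, -0.0796, 0.1398]
tcp_rot: [0.922, -0.021, 0.386, 0.018]
force: [-0.6, 0.0, -2.3]
width: 0.004
```

```bash
python3 st.py "[.570,-.080,.145]"
```

```text
13.075 [-0.49  0.31  1.98  1.25  0.31  0.  ] [ 0.5674 -0.0796  0.1398] [-0.6  0.  -2.3]
[[0.701, -0.052, 0.711], [-0.024, -0.998, -0.05], [0.712, 0.017, -0.702]] to goal, tool cm [ 0.557   0.0397 -0.175 ]
```

Contact is made at about −3 N, matching the switch's friction. I'll keep lifting until the force jumps at the end stop.

Emit:
{"op": "drive_tool", "data": {
  "series": [
    [-1,[0.15,0,-0.1],[0,0,0]],
    [-1,[0.1,0,-0.1],[0,0,0]]
  ]
}}

```text
t: 13.32
position: [0.5669, -0.0793, 0.1422]
tcp_rot: [0.923, -0.021, 0.385, 0.018]
force: [-1.5, -1.0, -9.4]
width: 0.009
```

Emit:
{"op": "drive_tool", "data": {
  "series": [
    [-1,[0.1,0,-0.1],[0,0,0]],
    [-1,[0.1,0,-0.1],[0,0,0]]
  ]
}}

```text
t: 13.58
position: [0.5658, -0.0787, 0.1435]
tcp_rot: [0.923, -0.021, 0.383, 0.017]
force: [-2.4, -1.2, -11.0]
width: 0.005
```

Emit:
{"op": "drive_tool", "data": {
  "series": [
    [-1,[0.15,0,-0.1],[0,0,0]],
    [-1,[0.1,0,-0.05],[0,0,0]]
  ]
}}

```text
t: 13.82
position: [0.565, -0.0781, 0.1445]
tcp_rot: [0.924, -0.021, 0.381, 0.017]
force: [-5.3, -2.2, -13.3]
width: 0.002
```

```bash
python3 st.py "[.570,-.080,.145]"
```

```text
13.825 [-0.49  0.3   1.97  1.16  0.32  0.11] [ 0.565  -0.0781  0.1445] [ -5.3  -2.2 -13.3]
[[0.709, -0.051, 0.704], [-0.026, -0.999, -0.047], [0.705, 0.014, -0.709]] to goal, tool cm [0.3893 0.161  0.3251]
```

The force climbs to 13 N with little travel, so the switch is at its end stop. I'll lower, back straight out and check the ball height.

Emit:
{"op": "drive_tool", "data": {
  "series": [
    [-1,[-0.9,0,0.9],[0,0,0]],
    [-1,[-0.9,0,0.9],[0,0,0]],
    [-1,[0,0,0],[0,0,0]],
    [-1,[-1.5,0,-1.5],[0,0,0]],
    [-1,[-1.5,0,-1.5],[0,0,0]],
    [-1,[-1.5,0,-1.5],[0,0,0]],
    [-1,[-1.5,0,-1.5],[0,0,0]],
    [-1,[0,0,0],[0,0,0]]
  ]
}}

```text
t: 14.82
position: [0.4897, -0.0787, 0.133]
tcp_rot: [0.917, -0.019, 0.397, 0.022]
force: [0.4, 1.1, -0.3]
width: 0.008
```

```bash
python3 avg.py a2; python3 - <<'E'
from h import *
import cv2
a=np.load("pics/a2.npy")
c=cam(ld("side"))
def crop(ctr,):
    u,v=proj(c,ctr).astype(int);b=a[v-25:v+25,u-25:u+25,::-1];return cv2.resize(np.clip((b-40)*1.3,0,255).astype(np.uint8),None,fx=8,fy=8,interpolation=cv2.INTER_CUBIC)
def mark(b,ctr,X,k):
    u,v=proj(c,ctr).astype(int);q=(proj(c,X)-[u-25,v-25])*8+4;cv2.circle(b,tuple(int(i) for i in q),3,k,-1)
o=[]
for x,y in((.565,-.0785),(.574,.109)):
    b=crop((x,y,.166))
    mark(b,(x,y,.166),(x,y,.153),(0,0,255));mark(b,(x,y,.166),(x,y,.162),(0,255,0));o.append(b)
cv2.imwrite("pics/fin.png",np.hstack(o))
E
```

```text
14.825 [ 0.4897 -0.0787  0.133 ] [ 0.44  1.06 -0.32]
```

View pics/fin.png

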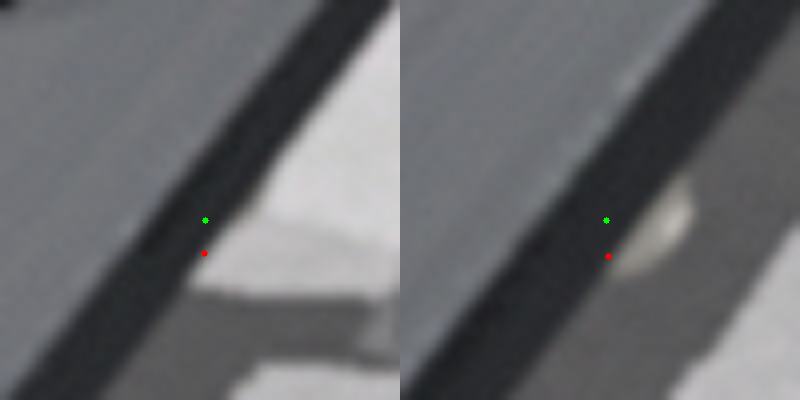

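The left crop shows only a thin sliver of the round ball past the lip at (250,205), while the bar ball on the right still hangs well clear at (665,225). A numeric check of how far each ball shows:

```bash
python3 - <<'E'
from h import *
from scipy.ndimage import map_coordinates as mc
np.set_printoptions(precision=2,suppress=True,linewidth=150)
c=cam(ld("side"));d=np.array([.05,.9988,0])
def rep(name,a,x,y):
    a=np.load(f"pics/{a}.npy");p=proj(c,[x,y,.166])
    L=np.array([x-.02,y+.001,.19]);t=proj(c,L+d*.02)-proj(c,L-d*.02);t/=np.linalg.norm(t);n=np.array([-t[1],t[0]]);
    if n@[1,1]<0:n=-n
    e0=proj(c,L)
    f=c[0];
    for zc in(.166,.168,.172,.174,.176):
        q=proj(c,[x,y,zc]);r=f*.014/(c[3]@np.array([x,y,zc])+c[4])[2];print(name,"zc",zc,"protrusion px",((q-e0)@n+r).round(2))
    s=np.arange(-3,9,.5)
    for off in(-8,0,):
        b=proj(c,[x,y,.171]);b=b-((b-e0)@n)*n+off*t
        print(off,s[::2],mc(a[:,:,2],[(b[1]+s*n[1]),(b[0]+s*n[0])],order=1)[::2].astype(int),(mc(a[:,:,0],[(b[1]+s*n[1]),(b[0]+s*n[0])],order=1)-mc(a[:,:,2],[(b[1]+s*n[1]),(b[0]+s*n[0])],order=1))[::2].astype(int))
rep("before","a1",.565,-.0785);rep("after","a2",.565,-.0785);rep("bar","a2",.574,.109)
E
```

```text
before zc 0.166 protrusion px 4.07
before zc 0.168 protrusion px 3.56
before zc 0.172 protrusion px 2.52
before zc 0.174 protrusion px 2.01
before zc 0.176 protrusion px 1.49
-8 [-3. -2. -1.  0.  1.  2.  3.  4.  5.  6.  7.  8.] [ 73  74  92 132 164 148 105  64  45  39  39  41] [-4 -3 -2 -1 -1  0 -2 -3 -4 -4 -4 -5]
0 [-3. -2. -1.  0.  1.  2.  3.  4.  5.  6.  7.  8.] [ 71  71  81 105 130 145 158 167 176 180 180 178] [-3 -2 -1  1  3  5  4  2  0  0  0  0]
after zc 0.166 protrusion px 4.07
after zc 0.168 protrusion px 3.56
after zc 0.172 protrusion px 2.52
after zc 0.174 protrusion px 2.01
after zc 0.176 protrusion px 1.49
-8 [-3. -2. -1.  0.  1.  2.  3.  4.  5.  6.  7.  8.] [ 75  76  95 137 181 198 201 200 200 200 201 201] [-3 -3 -2 -1  0  0  0  0  1  1  1  0]
0 [-3. -2. -1.  0.  1.  2.  3.  4.  5.  6.  7.  8.] [ 75  74  83 108 145 171 183 186 187 187 186 184] [-5 -3 -1  1  2  0  1  0  0  0  0  0]
bar zc 0.166 protrusion px 5.0
bar zc 0.168 protrusion px 4.37
bar zc 0.172 protrusion px 3.1
bar zc 0.174 protrusion px 2.47
bar zc 0.176 protrusion px 1.83
-8 [-3. -2. -1.  0.  1.  2.  3.  4.  5.  6.  7.  8.] [ 74  75  79  90 103 110 111 111 111 111 111 110] [-3 -3 -3 -1  0  0  0  0  0  0  0  0]
0 [-3. -2. -1.  0.  1.  2.  3.  4.  5.  6.  7.  8.] [ 75  75  82 104 132 150 162 163 145 120 109 107] [-3 -3 -2  1  4  5  6  6  4  0  0 -1]
```

The colour profile reaches 4 px past the lip before the push (expected for a ball centre at 0.166) and about 1.5 px now (expected for 0.176, fully up). The bar ball still reaches about 5 px (0.166, down). The arm is clear of everything, so I'm handing in.

```bash
python3 -c "
from plant import *
print(sign_off())"
```

```text
the job is handed in; nothing more can be done
None
```

The round lamp's switch is pushed up to its end stop, and I handed the job in at about 15 s with the arm backed clear. I lifted the ball from underneath with the shut gripper tilted 45°.

**Last checks**
- **Force:** it held at about 3 N over the travel (the switch's friction), then rose to 13 N with the tool barely moving, which I took as the end stop.
- **Round switch:** the ball shows about 1.5 px past the lip in the side view, down from about 4 px. That fits a 10 mm rise, though one pixel is worth about 4 mm here, so the image alone does not prove the last millimetre or two.
- **Bar switch:** its ball still hangs about 5 px past the lip, as expected when down.
- **Gauge and lamps:** the arm stayed in front of and under the shelf and the force readings showed no other contact. I took no final picture of them.

**What disagreed**
- **Joint 6 limit:** the first approach ran into the joint 6 limit. I backed off and gave the tool a half turn.
- **Finger position:** the first lift missed because the finger ends sit about 21 mm behind the reported TCP, as two camera views showed. I corrected for that and the second lift worked.

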